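# Dock the tube rack and present one sample tube to the barcode scanner

## Robot

A 7-joint arm with a two-finger parallel gripper is mounted at the origin on a cart in front of the work surface, level with it; the furniture and walls round the work are solid. World frame = base frame: x ahead of the robot, y to its left, z up, the work surface at z = 0. Lengths are in m, angles in rad, forces in N, time in s.
With the tool pointing down it reaches from about 0.425 to 0.825 m from the base axis. Payload 3.6 kg.
Tool frame: the origin (TCP) lies between the finger pads; the fingertips stand 25 mm ahead of it and the grasp point (between the pads) lies 6 mm ahead of it; z points along the fingers, y is the line along which they close (so a half turn about z gives the same grasp; the last joint's range is limited). The gripper opens to 93 mm and grips with 3 to 60 N. Pads are 15 mm wide; open, the fingers measure 128 mm over their backs; the gripper's body (75 mm by 188 mm) begins 65 mm behind the grasp point.
Start: joints at [1.095, 0.615, -0.013, 1.423, 0.008, 1.103, -0.04], TCP at [0.283, -0.585, 0.244] pointing down, gripper open.
Joint ranges: [-3.12, 3.12], [-0.3, 2.06], [-1.34, 1.32], [0.26, 2.42], [-1.36, 4.5], [0.01, 1.98], [-2.84, 2.84]. Speed limits (rad/s): [2.79, 2.79, 3.14, 3.14, 3.14, 3.14, 3.14].

## Interface

Orientations are given as a 3x3 rotation matrix whose columns are the frame's x, y, z axes.
In Python, from rig import r gives the robot as it stands.
- The arm moves only by the shell command python3 -m handwheel 'ROWS' [OPENING]. ROWS is JSON, a list of rows, each a list of 2 entries, a list of its own where there are three numbers: the shift along the tool's x, y, z in units of 40 mm (1.0 is 40 mm), then the turn about the tool's z in rad. In form: [[[x, y, z], twist], ...]. A call has 1 to 20 rows; each row is the pose to reach, as a shift and turn from the pose commanded when the call began, along the tool's axes at that moment; what a row does not reach only later rows make up. A row lasts 1/10 s, in which the tool goes at most 50 mm and 8.59 degrees, less where a joint would pass 70% of its speed; a pose out of reach is approached as far as the arm can. A call with a gripper value outside its range is refused whole. OPENING is the opening in per cent of the stroke, from 0 (shut) to 100 (fully open), set as the call begins (- or left out, the last holds). The fingers move at their own pace and stop on an object; the grip force is fixed at half the most. Time passes only in rows, so rows that repeat a pose let the fingers close. It gives the time, the measured TCP pose, the force, the opening and the grip force at its end, in the units of the state.
- r.observe(): the state, without advancing time (a new reading comes with each control period).
- r.get_image(name): name is "scene" or "side" or "wrist"; returns a dict with "image" (384x512x3 uint8, red, green, blue), "range_z" (384x512 float32, m along the optical axis (not along the pixel's ray), 0 where there is no reading), "vfov" (degrees; the focal length in pixels is half the picture's height over the tangent of half this angle, whatever the lens; pixels are square), "cx", "cy" (the principal point, pixels), "extrinsics" (4x4, takes a point from world to camera coordinates). Camera axes: x right, y up, looking along -z (the intrinsics and any distortion apply to the point x, -y, -z); pixel columns grow to the right and rows downward; lengths in m; the calibration is good to about 2 mm. A picture is of the moment at which its call begins.
- r.finish_job(): hands the job in; it is judged then, once.
The state is a dict: "clock": time; "joint_positions": joint angles; "joint_vel": joint speeds; "joint_torque": joint torques, N m; "eef_pos": TCP position; "ee_rot": TCP orientation; "contact_force": force on the tool from outside, world axes, zero at the start; "torque": the same for the moment, N m; "width": finger opening in m; "grasp_force": force on a finger pad.
Only numpy, scipy, OpenCV 4.12 (cv2) and the standard library are available. Lean on these libraries where they do the work, as an engineer would, in place of code of your own. Each camera call takes 0.05 s, during which the arm holds its last target. There are 200 camera calls.

## Task

Check in one sample: push the blue tube rack into the corner formed by the two aluminium stops so that it sits flush against both, then draw the tube with the yellow label stripe out of it and hold it up in front of the window of the barcode scanner on the sloping bracket: cap end up, leaning so that its barcode squarely faces the middle of the window, about 8 cm from it. The program finishes while still holding the tube there in the gripper. Do not touch the scanner or its bracket, leave the rack docked with the other two tubes standing in it, and leave the two white specimen pots where they are.

Things in the scene. Friction and masses are not known exactly. Their poses are not given: they have to be found in the camera images.
- rack_lug (a point): Grip point of the upright lug at the +y end of the blue tube rack, 70 mm above the rack's underside, 126 mm from the rack's middle along its y. The lug is 30 mm wide (rack's x), 12 mm thick (rack's y) and reaches 88 mm up, free all round above the 10 mm thick foot. Axes as the rack's.
- rack: Blue single-row tube rack, loose on the bench; origin: centre of the pocket row, at the underside. 46 mm wide (x, -23 to 23), y from -106 to 140 mm with its lug, 46 mm high; 0.45 to 0.7 kg with tubes. Pockets along y at -80, -40, 0, 40, 80 mm; tubes in those at -80, 0, 80, in any order. Starts 5 to 9 cm short of the long stop, 3 to 8 cm short of the short one, turned up to 0.2 rad.
- dock: Docking corner: two aluminium stops, 24 mm high, fixed to the bench. Origin: on the bench, where the two stop faces would meet. Long stop's face at x=0 from y=16 to 240 mm, facing -x (the robot); short stop's face at y=0 from x=-12 to -54 mm, facing +y. Docked rack: axes parallel to these, long side against the long stop, end against the short one, its origin at x=-23, y=106 mm here.
- yellow_tube_mid (a point): Centre, half-way up, of the wanted tube: label with a yellow stripe, a quarter turn left of the barcode. White, 28 mm thick, 99 mm tall; teal cap 30 mm thick, top 21 mm (28 to 49 mm above this point). In the rack this point is 55 mm above the bench. z: along the tube to the cap. x: straight out of the barcode's middle (label surface 14 mm out). At first the barcode faces about the robot's right (-y).
- yellow_tube: The same tube; origin: centre of its bottom, 38 g. In its pocket the bottom is 6 mm above the rack's underside, with about 1 mm of play all round; it must rise 40 mm to come clear of the rack (46 mm high).
- red_tube_mid (a point): Centre, half-way up (51 mm), of the tube with a red stripe on its label, 102 mm tall, 30 mm teal cap, in another pocket; axes as for the yellow one. Stays in the rack.
- plain_tube_mid (a point): Centre, half-way up (48 mm), of the tube without a coloured stripe, 97 mm tall, 30 mm teal cap, in another pocket; axes as for the yellow one. Stays in the rack.
- window (a point): Middle of the scanner's red window (50 x 35 mm), about 245 mm above the bench. x: straight out of the window, towards the robot and 32 to 40 degrees down (the head's tilt differs between starts); z: along the window to the head's green top; y = z cross x. A tube presented right has its x axis opposite to this x and its z axis along this z.
- stand: Grey sloping steel bracket with the green and white barcode scanner on it, fixed to the bench, about 330 mm high in all. Origin: on the bench, under the window's middle; the bracket's foot is 12 to 24 cm behind it; its -x axis points where the scanner looks. The head is 86 mm wide and reaches about 40 mm above the window's middle. Not to be touched.
- pot_a: White specimen pot with screw lid, 48 mm thick, 83 mm tall; origin at its underside. Bystander.
- pot_b: Second white specimen pot of the same kind. Bystander.
There are look-alikes about, which are no part of the job. Leave any green or purple look-alike of the yellow_tube alone. What is shaped like the part that bears red_tube_mid but green or purple is not meant.

How it is judged:
On the way, in this order (a step that is already met when the one before it is completed fails the run):
1. the rack is pushed home against both stops, all three tubes still standing in it (x of rack in the frame of dock between -0.026 and -0.02 m and y of rack in the frame of dock between 0.102 and 0.109 m and angle between the x axis of rack and the x axis of dock, either way round below 0.03 rad and angle between rack's own z axis and vertical below 0.05 rad and height (world z) of yellow_tube_mid below 0.064 m and height (world z) of red_tube_mid below 0.068 m and height (world z) of plain_tube_mid below 0.066 m and angle between each of red_tube_mid, plain_tube_mid's own z axis and vertical below 0.2 rad), for 0.2 s.
2. the yellow-striped tube is drawn clear of the rack by the gripper, the rack still docked (height (world z) of yellow_tube_mid above 0.105 m and contact force between yellow_tube and the fingers above 0.8 N and contact force between yellow_tube and rack below 0.05 N and x of rack in the frame of dock between -0.029 and -0.02 m and y of rack in the frame of dock between 0.102 and 0.112 m and angle between the x axis of rack and the x axis of dock, either way round below 0.05 rad and angle between rack's own z axis and vertical below 0.05 rad and height (world z) of red_tube_mid below 0.068 m and height (world z) of plain_tube_mid below 0.066 m and angle between each of red_tube_mid, plain_tube_mid's own z axis and vertical below 0.2 rad), for 0.1 s.
At the end, for the whole second after the job is handed in: Tube held still, touching only the gripper, over 100 mm up, leaning 20 to 60 deg, cap up; window 45 to 120 mm straight before its label (30 mm sideways, 35 mm along the tube), barcode facing it within 20 deg; rack within 6 mm and 3 deg of both stops (when docking: 3 mm, 1.7 deg); other tubes in it (x of window in the frame of yellow_tube_mid between 0.059 and 0.134 m and y of window in the frame of yellow_tube_mid between -0.03 and 0.03 m and z of window in the frame of yellow_tube_mid between -0.035 and 0.035 m and angle between the x axis of yellow_tube_mid and the x axis of window, either way round below 0.35 rad and angle between yellow_tube_mid's own z axis and vertical between 0.35 and 1.05 rad and height (world z) of yellow_tube_mid above 0.1 m and contact force between yellow_tube and the fingers above 0.8 N and contact force between yellow_tube and rack below 0.05 N and contact force between yellow_tube and stand below 0.05 N and linear speed of yellow_tube below 0.03 m/s and x of rack in the frame of dock between -0.029 and -0.02 m and y of rack in the frame of dock between 0.102 and 0.112 m and angle between the x axis of rack and the x axis of dock, either way round below 0.05 rad and angle between rack's own z axis and vertical below 0.05 rad and height (world z) of red_tube_mid below 0.068 m and height (world z) of plain_tube_mid below 0.066 m and angle between each of red_tube_mid, plain_tube_mid's own z axis and vertical below 0.2 rad); the arm keeps its last pose, push and grip.
It fails at once if the scanner or its bracket is touched (contact force between stand and anything else above 2 N).
It fails at once if a neighbouring tube is lifted out or tipped (height (world z) of any of red_tube_mid, plain_tube_mid above 0.09 m or angle between any of red_tube_mid, plain_tube_mid's own z axis and vertical above 0.4 rad).
It fails at once if a specimen pot is moved or knocked over (distance of any of pot_a, pot_b from where it was at the start of the episode above 0.02 m or angle between any of pot_a, pot_b's own z axis and vertical above 0.3 rad).
It also fails if it takes over 54 s, if anything falls off the work surface, if the arm or the gripper's body presses on something with over 40 N, if the wrist force passes 120 N, or if a joint passes its speed limit or range.

## Working session

There is one attempt and no reset: what is moved stays moved. The work goes in short steps, Python scripts to look and compute and a shell command to move; the robot and the scene stay as the last step left them, time stands still between calls to the robot, and variables do not carry over. Pictures are saved under pics/ and viewed, at most 10 in all, crops included, and the job is handed in when it is done.

```bash
ls; mkdir -p pics
cat > h.py <<'E'
import numpy as np, cv2
from rig import r
def cam(n):
    d=r.get_image(n); d['f']=d['image'].shape[0]/2/np.tan(np.radians(d['vfov'])/2); return d
def pts(d):
    z=d['range_z']; v,u=np.mgrid[:z.shape[0],:z.shape[1]]
    P=np.stack([(u-d['cx'])/d['f']*z,-(v-d['cy'])/d['f']*z,-z],-1)
    E=d['extrinsics']; return (P-E[:3,3])@E[:3,:3]
E
python3 - <<'E'
from h import *
s=r.observe(); print({k:np.round(v,3).tolist() for k,v in s.items()})
for n in ('scene','side','wrist'):
    d=cam(n); print(n,[k for k in d],d['vfov'],d['cx'],d['cy'],np.round(d['extrinsics'],3).tolist(), (d['range_z']>0).mean())
    np.savez(f'{n}0.npz',**{k:v for k,v in d.items()})
    cv2.imwrite(f'pics/{n}0.png',d['image'][:,:,::-1])
E
```

```text
pics
{'clock': 0.0, 'joint_positions': [1.094, 0.616, -0.013, 1.425, 0.008, 1.103, -0.04], 'joint_vel': [0.001, 0.001, 0.0, -0.002, -0.001, -0.001, 0.001], 'joint_torque': [-0.0, -45.894, 0.209, -16.575, -0.061, 0.02, 0.0], 'eef_pos': [0.282, -0.585, 0.242], 'ee_rot': [[0.901, 0.435, -0.001], [0.435, -0.901, 0.002], [-0.0, -0.003, -1.0]], 'contact_force': [0.561, 1.147, 0.173], 'torque': [-0.04, -0.021, 0.001], 'grasp_force': 0.0, 'width': 0.093}
scene ['image', 'range_z', 'vfov', 'cx', 'cy', 'extrinsics', 'f'] 51.2021181211674 255.8518555404137 195.71682866551384 [[-0.684, -0.729, -0.014, 0.367], [0.466, -0.452, 0.761, -0.394], [-0.561, 0.514, 0.649, -0.905], [0.0, 0.0, 0.0, 1.0]] 0.9879048665364584
side ['image', 'range_z', 'vfov', 'cx', 'cy', 'extrinsics', 'f'] 42.97075344369766 253.95229587555474 184.82345859485767 [[0.916, -0.401, -0.003, -0.515], [0.174, 0.391, 0.904, -0.223], [-0.361, -0.828, 0.428, -1.161], [0.0, 0.0, 0.0, 1.0]] 0.9959818522135416
wrist ['image', 'range_z', 'vfov', 'cx', 'cy', 'extrinsics', 'f'] 67.44343166363315 253.37795208027345 192.2200848653827 [[0.435, -0.9, -0.001, -0.649], [0.863, 0.417, -0.285, 0.033], [0.257, 0.123, 0.959, -0.391], [0.0, 0.0, 0.0, 1.0]] 0.9961649576822916
```

View pics/scene0.png

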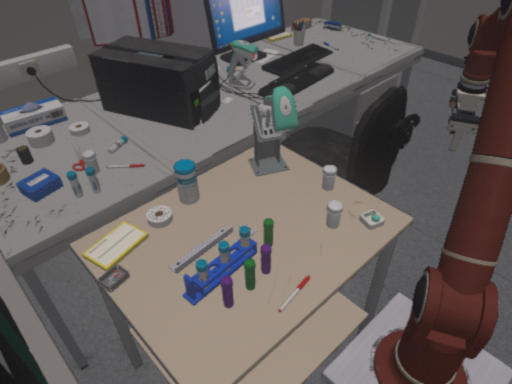

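View pics/side0.png

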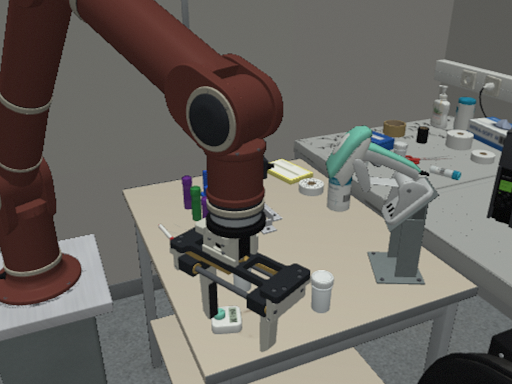

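The scene view shows the blue rack (about 220,270) with three teal caps at (203,268), (224,250) and (245,235). Its lug is at (193,287), the long stop at (202,248) and the scanner at (280,115). Purple and green look-alikes stand in front of the rack, and the pots are at (330,177) and (334,213). In the side view the arm hides the rack.

```bash
cat > a.py <<'E'
from h import *
d=dict(np.load('scene0.npz')); d['f']=float(d['f'])
P=pts(d); hsv=cv2.cvtColor(d['image'],cv2.COLOR_RGB2HSV)
H,S,V=[hsv[...,i].astype(int) for i in range(3)]
box=(P[...,0]>.2)&(P[...,0]<1.1)&(abs(P[...,1])<.7)&(P[...,2]<.4)&(P[...,2]>-.02)
print('table z',np.median(P[230:250,300:320,2]))
def blobs(name,m,minA=25):
    n,l,st,c=cv2.connectedComponentsWithStats((m&box).astype(np.uint8))
    for i in range(1,n):
        if st[i,4]<minA: continue
        q=P[l==i]; print(name,st[i,4],np.round(c[i]),'med',np.round(np.median(q,0),3),'lo',np.round(np.percentile(q,3,0),3),'hi',np.round(np.percentile(q,97,0),3))
blobs('blue',(H>108)&(H<125)&(S>150)&(P[...,2]>.005))
blobs('teal',(H>85)&(H<105)&(S>120))
blobs('green',(H>50)&(H<85)&(S>80))
blobs('purple',(H>125)&(H<155)&(S>100))
blobs('white',(S<40)&(V>150)&(P[...,2]>.01),60)
blobs('grey',(S<60)&(V>80)&(V<190)&(P[...,2]>.01),60)
cv2.imwrite('pics/crop.png',cv2.resize(d['image'][60:320,150:360,::-1],None,fx=2.3,fy=2.3,interpolation=cv2.INTER_CUBIC))
E
python3 a.py
```

```text
table z -0.0016003800442668562
blue 837 [224. 266.] med [0.509 0.147 0.043] lo [0.495 0.036 0.01 ] hi [0.544 0.253 0.084]
blue 95 [194. 297.] med [0.501 0.257 0.009] lo [0.49  0.236 0.007] hi [0.528 0.268 0.013]
teal 241 [184. 166.] med [0.838 0.026 0.142] lo [ 0.816 -0.004  0.132] hi [0.871 0.053 0.145]
teal 50 [ 90. 171.] med [1.085 0.237 0.103] lo [1.078 0.226 0.09 ] hi [1.098 0.247 0.108]
teal 76 [244. 231.] med [0.525 0.054 0.101] lo [0.515 0.041 0.091] hi [0.539 0.064 0.106]
teal 89 [223. 246.] med [0.518 0.134 0.104] lo [0.51  0.121 0.092] hi [0.533 0.144 0.109]
teal 97 [201. 265.] med [0.511 0.212 0.099] lo [0.503 0.2   0.087] hi [0.527 0.223 0.104]
green 666 [283. 109.] med [ 0.662 -0.236  0.306] lo [ 0.63  -0.273  0.263] hi [ 0.705 -0.205  0.359]
green 29 [375. 218.] med [ 0.337 -0.321  0.032] lo [ 0.33  -0.33   0.026] hi [ 0.347 -0.312  0.036]
green 133 [268. 229.] med [ 0.5   -0.017  0.087] lo [ 0.495 -0.031  0.028] hi [ 0.517 -0.009  0.099]
green 228 [250. 272.] med [0.424 0.125 0.076] lo [0.419 0.109 0.014] hi [0.442 0.133 0.103]
purple 66 [266. 249.] med [0.44  0.055 0
[... 1548 characters left out ...]
 0.021] lo [ 0.321 -0.356  0.011] hi [ 0.383 -0.294  0.028]
grey 68 [262. 242.] med [ 0.51  -0.008  0.064] lo [ 0.445 -0.021  0.018] hi [0.523 0.066 0.098]
grey 1076 [114. 244.] med [0.818 0.316 0.016] lo [0.771 0.241 0.013] hi [0.867 0.381 0.019]
grey 301 [202. 249.] med [0.617 0.142 0.02 ] lo [0.609 0.026 0.011] hi [0.627 0.237 0.025]
grey 83 [244. 241.] med [0.52  0.06  0.066] lo [0.515 0.045 0.044] hi [0.535 0.065 0.09 ]
grey 100 [224. 257.] med [0.514 0.139 0.066] lo [0.51  0.124 0.045] hi [0.531 0.144 0.089]
grey 118 [113. 276.] med [0.704 0.381 0.02 ] lo [0.68  0.34  0.011] hi [0.737 0.411 0.024]
grey 76 [202. 275.] med [0.506 0.217 0.064] lo [0.504 0.204 0.047] hi [0.518 0.224 0.083]
```

View pics/crop.png

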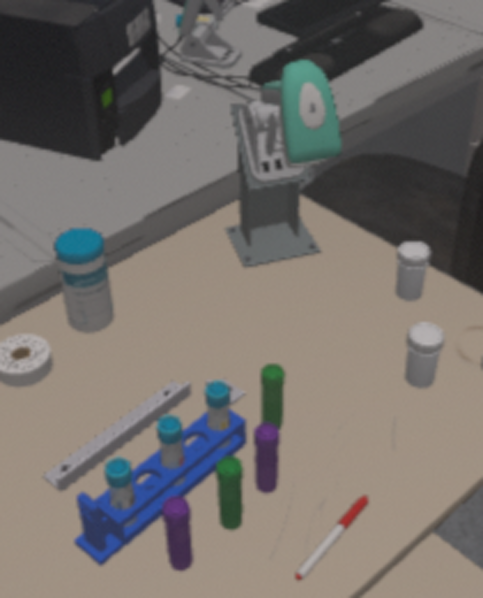

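```bash
cat >> h.py <<'E'
def go(p,yaw=None):
    """target TCP world pos and tool-x yaw -> row in tool units"""
    s=r.observe(); R=np.array(s['ee_rot']); y0=np.arctan2(R[1,0],R[0,0])
    d=R.T@(np.array(p)-s['eef_pos'])/.04
    tw=0 if yaw is None else -((yaw-y0+np.pi)%(2*np.pi)-np.pi)
    print('pos',np.round(s['eef_pos'],4),'yaw',round(y0,3),'row',np.round(d,2).tolist(),round(tw,3),'t',round(s['clock'],2))
E
python3 - <<'E'
from h import *
go([.40,-.25,.32],1.0); go([.47,.14,.34],1.571)
E
```

```text
pos [ 0.2824 -0.5848  0.2427] yaw 0.45 row [6.29, -6.26, -1.92] -0.55 t 0.15
pos [ 0.2824 -0.5848  0.2427] yaw 0.45 row [12.1, -14.28, -2.4] -1.121 t 0.15
```

```bash
python3 -m handwheel '[[[6.3,-6.3,-1.9],-0.55],[[6.3,-6.3,-1.9],-0.55],[[6.3,-6.3,-1.9],-0.55],[[6.3,-6.3,-1.9],-0.55],[[6.3,-6.3,-1.9],-0.55],[[6.3,-6.3,-1.9],-0.55],[[6.3,-6.3,-1.9],-0.55],[[6.3,-6.3,-1.9],-0.55],[[12.1,-14.3,-2.4],-1.12],[[12.1,-14.3,-2.4],-1.12],[[12.1,-14.3,-2.4],-1.12],[[12.1,-14.3,-2.4],-1.12],[[12.1,-14.3,-2.4],-1.12],[[12.1,-14.3,-2.4],-1.12],[[12.1,-14.3,-2.4],-1.12],[[12.1,-14.3,-2.4],-1.12],[[12.1,-14.3,-2.4],-1.12],[[12.1,-14.3,-2.4],-1.12]]'
python3 - <<'E'
from h import *
go([.47,.14,.34],1.571)
for n in ('side','wrist'):
    d=cam(n); np.savez(f'{n}1.npz',**d)
    im=d['image'][:,:,::-1]
    cv2.imwrite(f'pics/{n}1.png',im if n=='wrist' else cv2.resize(im[100:320,120:400],None,fx=2.6,fy=2.6,interpolation=cv2.INTER_CUBIC))
E
```

```text
clock: 1.95
eef_pos: [0.4697, 0.1404, 0.3391]
ee_rot: [[-0.001, 1.0, -0.001], [1.0, 0.001, -0.001], [-0.001, -0.001, -1.0]]
contact_force: [0.2, -1.1, 0.5]
width: 0.0931
grasp_force: 0.0
pos [0.4697 0.1404 0.3391] yaw 1.572 row [-0.01, 0.01, -0.02] 0.001 t 1.95
```

View pics/wrist1.png

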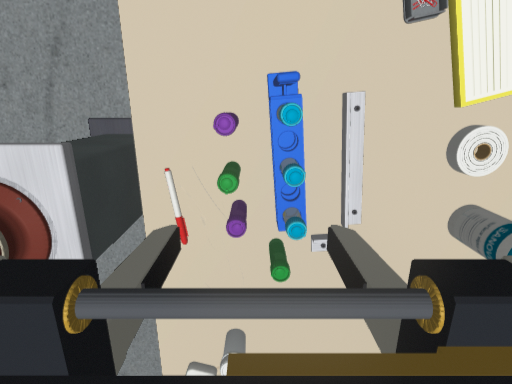

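View pics/side1.png

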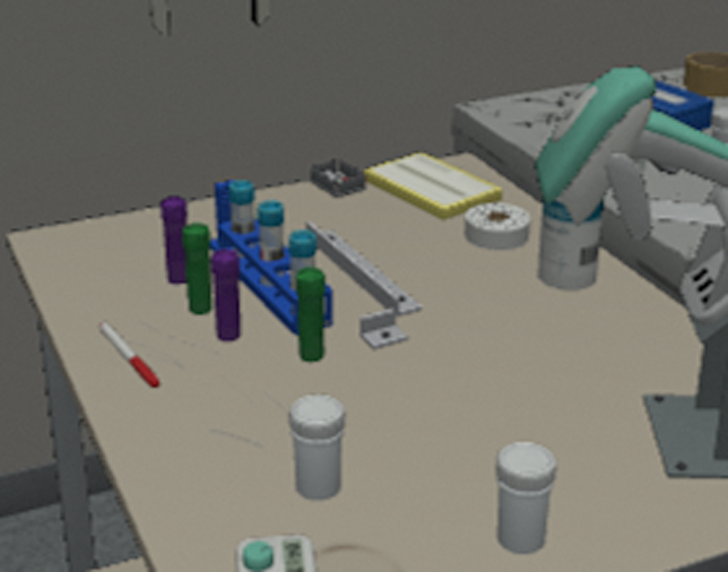

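Wrist view: the rack lies along the image's vertical, with its lug at (285,77) and caps at (290,114), (293,176) and (296,229). The long stop is at (355,160) and the short one at (318,243). The green look-alike at (279,260) stands just off the rack's -y end. The side view shows the barcode sides, and the rack is clear of the look-alikes in +x.

```bash
cat > b.py <<'E'
from h import *
import sys
def load(f):
    d=dict(np.load(f)); d['f']=float(d['f']); return d
def masks(d):
    hsv=cv2.cvtColor(d['image'],cv2.COLOR_RGB2HSV); return [hsv[...,i].astype(int) for i in range(3)]
def rect(q):
    (c,(w,h),a)=cv2.minAreaRect((q[:,:2]*1000).astype(np.float32)); 
    if w>h: w,h,a=h,w,a-90
    return np.round(c,1),round(w,1),round(h,1),round((a+45)%180-45,2)
def rack(d):
    P=pts(d);H,S,V=masks(d)
    bl=(H>108)&(H<125)&(S>150)&(P[...,0]<.75)&(P[...,0]>.4)
    q=P[bl&(abs(P[...,2]-.046)<.006)]; print('rack top n',len(q),'z',np.median(q[:,2]).round(4),rect(q))
    q=P[bl&(P[...,2]>.080)&(P[...,2]<.095)]; print('lug top',len(q),np.median(q,0).round(4) if len(q) else '',rect(q) if len(q)>5 else '')
    te=(H>85)&(H<105)&(S>120)&(P[...,2]>.09)&(P[...,2]<.12)&(P[...,0]<.75)
    n,l,st,c=cv2.connectedComponentsWithStats(te.astype(np.uint8))
    for i in range(1,n):
        if st[i,4]<40: continue
        q=P[l==i]; zt=np.percentile(q[:,2],90); q=q[q[:,2]>zt-.003]
        (cx,cy),rr=cv2.minEnclosingCircle((q[:,:2]*1000).astype(np.float32)); print('cap',np.round(c[i]),round(cx,1),round(cy,1),'r',round(rr,1),'top',zt.round(4))
def stops(d):
    P=pts(d);H,S,V=masks(d)
    g=(S<60)&(P[...,2]>.018)&(P[...,2]<.03)&(P[...,0]>.5)&(P[...,0]<.68)&(P[...,1]<.3)&(P[...,1]>-.06)
    n,l,st,c=cv2.connectedComponentsWithStats(g.astype(np.uint8))
    for i in range(1,n):
        if st[i,4]<15: continue
        q=P[l==i]; print('stop',st[i,4],np.round(c[i]),'z',np.median(q[:,2]).round(4),rect(q),'lo',np.percentile(q,2,0).round(4),'hi',np.percentile(q,98,0).round(4))
if __name__=='__main__':
    for f in ('wrist1.npz','scene0.npz'):
        d=load(f); print(f); rack(d); stops(d)
    # stripe colours on tubes
    for f in ('scene0.npz','side1.npz','wrist1.npz'):
        d=load(f);P=pts(d);H,S,V=masks(d)
        m=(P[...,2]>.045)&(P[...,2]<.095)&(P[...,0]>.48)&(P[...,0]<.56)&(P[...,1]>.0)&(P[...,1]<.25)&(S>70)
        for nm,k in (('yel',m&(H>15)&(H<35)),('red',m&((H<6)|(H>170)))):
            for yc in (.054,.134,.212):
                kk=k&(abs(P[...,1]-yc)<.03); print(f,nm,yc,kk.sum(),np.median(P[kk],0).round(3) if kk.any() else '')
E
python3 b.py
```

```text
wrist1.npz
rack top n 2074 z 0.0465 (array([523.1, 140.2]), 45.3, 230.8, 4.58)
lug top 230 [0.5138 0.2538 0.0876] (array([513.7, 253.9]), 12.8, 28.7, 94.27)
cap [291. 114.] 517.6 208.4 r 14.5 top 0.1037
cap [294. 175.] 524.4 128.7 r 14.3 top 0.1088
cap [296. 228.] 530.8 49.8 r 14.1 top 0.1057
stop 648 [347. 157.] z 0.0241 (array([620.3, 128.7]), 6.8, 220.4, 4.29) lo [0.6103 0.0248 0.0185] hi [0.6287 0.2355 0.0262]
stop 67 [320. 240.] z 0.0239 (array([585.8,  -6.2]), 6.8, 24.8, 93.62) lo [ 0.5737 -0.0093  0.0185] hi [ 0.597  -0.0026  0.0259]
scene0.npz
rack top n 470 z 0.0452 (array([521.3, 132. ]), 45.1, 207.8, 4.79)
lug top 29 [0.5084 0.2569 0.0868] (array([509.1, 256.7]), 8.8, 22.1, 103.7)
cap [244. 231.] 527.0 52.8 r 12.9 top 0.1045
cap [223. 246.] 522.7 131.4 r 13.1 top 0.1078
cap [201. 264.] 515.3 211.9 r 13.2 top 0.1029
stop 181 [202. 248.] z 0.0225 (array([619.4, 129.6]), 9.5, 222.4, 4.03) lo [0.6087 0.026  0.0183] hi [0.6283 0.2371 0.026 ]
scene0.npz yel 0.054 2 [0.518 0.051 0.048]
scene0.npz yel 0.134 0 
scene0.npz yel 0.212 0 
scene0.npz red 0.054 0 
scene0.npz red 0.134 0 
scene0.npz red 0.212 0 
side1.npz yel 0.054 0 
side1.npz yel 0.134 0 
side1.npz yel 0.212 0 
side1.npz red 0.054 0 
side1.npz red 0.134 0 
side1.npz red 0.212 0 
wrist1.npz yel 0.054 1 [0.518 0.055 0.054]
wrist1.npz yel 0.134 0 
wrist1.npz yel 0.212 0 
wrist1.npz red 0.054 0 
wrist1.npz red 0.134 0 
wrist1.npz red 0.212 0
```

Run:
```python
from h import *
go([.5138,.254,.15],1.653);go([.5138,.254,.076],1.653)
```

```text
pos [0.4699 0.1382 0.3391] yaw 1.567 row [2.91, 1.09, 4.72] -0.086 t 2.05
pos [0.4699 0.1382 0.3391] yaw 1.567 row [2.91, 1.09, 6.57] -0.086 t 2.05
```

```bash
python3 -m handwheel '[[[2.87,1.1,4.0],-0.084],[[2.87,1.1,4.0],-0.084],[[2.87,1.1,4.0],-0.084],[[2.87,1.1,4.0],-0.084],[[2.87,1.1,4.0],-0.084],[[2.87,1.1,4.0],-0.084],[[2.87,1.1,5.0],-0.084],[[2.87,1.1,6.0],-0.084],[[2.87,1.1,6.57],-0.084],[[2.87,1.1,6.57],-0.084],[[2.87,1.1,6.57],-0.084]]'
python3 - <<'E'
from h import *
for i in range(3): go([.5138,.254,.076],1.653)
d=cam('wrist'); np.savez('wrist2.npz',**d); cv2.imwrite('pics/wrist2.png',d['image'][:,:,::-1])
from b import rack; rack(d)
E
```

```text
clock: 3.15
eef_pos: [0.5155, 0.2539, 0.0791]
ee_rot: [[-0.08, 0.997, 0.003], [0.997, 0.08, 0.001], [0.0, 0.003, -1.0]]
contact_force: [0.8, 0.3, 0.3]
width: 0.0929
grasp_force: 0.0
pos [0.5155 0.2539 0.0791] yaw 1.651 row [0.01, -0.04, 0.08] -0.002 t 3.15
pos [0.5155 0.2539 0.0791] yaw 1.651 row [0.01, -0.04, 0.08] -0.002 t 3.15
pos [0.5155 0.2539 0.0791] yaw 1.651 row [0.01, -0.04, 0.08] -0.002 t 3.15
rack top n 1393 z 0.0465 (array([518.7, 197.5]), 45.6, 128.3, 4.75)
lug top 1343 [0.5139 0.2577 0.0875] (array([514.1, 256.1]), 12.3, 30.1, 93.69)
cap [250. 338.] 517.6 210.4 r 14.3 top 0.1033
```

View pics/wrist2.png

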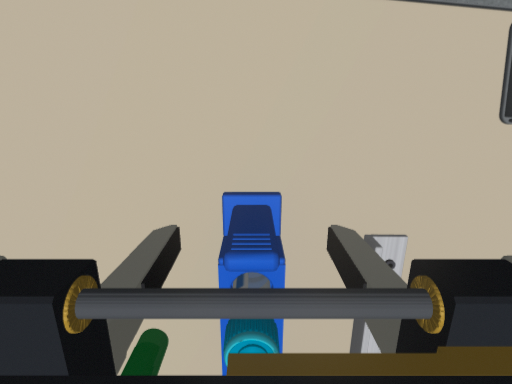

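The wrist view shows the lug at (252,245), centred between the open fingers at (160,265) and (345,265). I close the gripper on it.

```bash
python3 -m handwheel '[[[0,0,0.05],0],[[0,0,0.05],0],[[0,0,0.05],0],[[0,0,0.05],0],[[0,0,0.05],0],[[0,0,0.05],0],[[0,0,0.05],0],[[0,0,0.05],0]]' 0
python3 -m handwheel '[[[0,0.15,0],0],[[0,0.3,0],0],[[0,0.5,0],0],[[0,0.7,0],0],[[0,0.9,0],0],[[0,1.1,0],0],[[0,1.3,0],0],[[0,1.45,0],0],[[0,1.55,0],0.007],[[0,1.6,0],0.007],[[-0.15,1.63,0],0.007],[[-0.3,1.65,0],0.007],[[-0.45,1.67,0],0.007],[[-0.55,1.68,0],0.007],[[-0.62,1.69,0],0.007],[[-0.68,1.69,0],0.007],[[-0.7,1.69,0],0.007]]'
python3 - <<'E'
from h import *
for n in ('scene','wrist'):
    d=cam(n); np.savez(n+'3.npz',**d)
    from b import rack,stops; rack(d); stops(d)
E
```

```text
clock: 4.0
eef_pos: [0.5138, 0.255, 0.0748]
ee_rot: [[-0.083, 0.997, -0.0], [0.997, 0.083, 0.0], [0.0, -0.0, -1.0]]
contact_force: [0.2, 0.3, -0.2]
width: 0.0334
grasp_force: 0.0
clock: 5.7
eef_pos: [0.5838, 0.2323, 0.0749]
ee_rot: [[-0.076, 0.997, 0.0], [0.997, 0.076, -0.0], [-0.0, 0.0, -1.0]]
contact_force: [-0.4, 1.5, -1.6]
width: 0.0295
grasp_force: 30.0
rack top n 231 z 0.0451 (array([591.4,  76.5]), 44.9, 140.0, 4.24)
lug top 0  
cap [234. 215.] 595.7 30.2 r 13.5 top 0.1045
cap [214. 229.] 589.3 109.3 r 12.4 top 0.1078
rack top n 992 z 0.0466 (array([586.6, 188.8]), 45.5, 102.6, 4.37)
lug top 1439 [0.5836 0.235  0.0876] (array([583.8, 232.1]), 14.6, 29.9, 94.64)
cap [253. 341.] 586.2 194.2 r 12.3 top 0.103
stop 128 [293. 220.] z 0.024 (array([612.4, 234.6]), 6.1, 10.3, 4.03) lo [0.6093 0.2302 0.019 ] hi [0.6156 0.2395 0.0256]
stop 225 [288. 336.] z 0.0245 (array([620. , 134.7]), 5.7, 33.6, 4.05) lo [0.6168 0.1188 0.0234] hi [0.6232 0.151  0.0257]
```

```bash
python3 -m handwheel '[[[0,0.04,0],0],[[0,0.08,0],0],[[0,0.1,0],0],[[0,0.1,0],0]]' | grep -E 'pos|contact'
python3 -m handwheel '[[[-0.04,0,0],0],[[-0.08,0,0],0],[[-0.11,0,0],0],[[-0.11,0,0],0]]' | grep -E 'pos|contact'
```

```text
eef_pos: [0.5868, 0.2327, 0.0748]
contact_force: [-3.6, 0.0, 0.6]
eef_pos: [0.5869, 0.2303, 0.0749]
contact_force: [-4.0, 2.1, -0.5]
```

```bash
python3 -m handwheel '[[[-0.04,0.02,0],0],[[-0.08,0.04,0],0],[[-0.1,0.05,0],0],[[-0.1,0.05,0],0]]' | grep -E 'pos|contact|rot'
python3 -m handwheel '[[[-0.04,0.02,0],0],[[-0.08,0.04,0],0],[[-0.1,0.05,0],0],[[-0.1,0.05,0],0]]' | grep -E 'pos|contact|rot'
python3 - <<'E'
from h import *
for n in ('scene','wrist'):
    d=cam(n); np.savez(n+'3.npz',**d)
    from b import rack,stops; rack(d); stops(d)
E
```

```text
eef_pos: [0.5871, 0.2297, 0.075]
ee_rot: [[-0.08, 0.997, -0.004], [0.997, 0.081, 0.006], [0.006, -0.003, -1.0]]
contact_force: [-5.8, 6.7, 0.4]
eef_pos: [0.5873, 0.2294, 0.0751]
ee_rot: [[-0.083, 0.997, -0.007], [0.997, 0.083, 0.011], [0.011, -0.006, -1.0]]
contact_force: [-10.0, 10.0, 0.7]
rack top n 215 z 0.0453 (array([595.1,  74.7]), 43.5, 140.8, 5.04)
lug top 0  
cap [234. 214.] 598.6 27.8 r 12.5 top 0.1046
cap [214. 228.] 594.4 106.3 r 13.5 top 0.107
rack top n 1036 z 0.0468 (array([590.1, 186.1]), 45.6, 100.4, 4.46)
lug top 1442 [0.587  0.2324 0.0878] (array([587.3, 229.3]), 15.5, 30.0, 95.87)
cap [252. 340.] 590.0 191.0 r 12.5 top 0.1032
stop 141 [289. 218.] z 0.0241 (array([612.4, 233.8]), 6.0, 11.6, 4.86) lo [0.6092 0.2292 0.0185] hi [0.6154 0.2395 0.0255]
stop 110 [286. 335.] z 0.0246 (array([621.6, 133. ]), 2.8, 33.1, 4.27) lo [0.6193 0.1174 0.023 ] hi [0.6234 0.1491 0.0256]
```

```bash
python3 -m handwheel '[[[0.1,-0.05,0],0],[[0.12,-0.06,0],0],[[0.12,-0.06,0],0]]' | grep -E 'pos|contact|rot'
python3 -m handwheel '[[[0,0,0],0],[[0,0,0],0],[[0,0,0],0],[[0,0,0],0],[[0,0,0],0],[[0,0,0],0],[[0,0,-1],0],[[0,0,-2],0],[[0,0,-3],0],[[0,0,-4],0],[[0,0,-4],0]]' 100
python3 - <<'E'
from h import *
go([.6,.06,.3],1.645)
E
```

```text
eef_pos: [0.5871, 0.2295, 0.0748]
ee_rot: [[-0.08, 0.997, -0.003], [0.997, 0.08, 0.005], [0.005, -0.003, -1.0]]
contact_force: [-6.8, 5.0, -0.5]
clock: 8.9
eef_pos: [0.5926, 0.2278, 0.2417]
ee_rot: [[-0.076, 0.997, 0.012], [0.997, 0.076, 0.006], [0.005, 0.013, -1.0]]
contact_force: [-0.4, -0.6, 0.1]
width: 0.0927
grasp_force: 0.0
pos [0.5926 0.2278 0.2417] yaw 1.647 row [-4.19, -0.11, -1.48] 0.002 t 8.9
```

```bash
python3 -m handwheel '[[[-1,0,-0.5],0],[[-2.2,0,-1],0],[[-3.4,0,-1.5],0],[[-4.2,0,-1.5],0],[[-4.2,0,-1.5],0],[[-4.2,0,-1.5],0]]' | grep -E 'pos|rot'
python3 - <<'E'
from h import *
go([.6,.06,.3],1.645)
from b import *
d=cam('wrist'); np.savez('wrist4.npz',**d); rack(d); stops(d)
cv2.imwrite('pics/wrist4.png',d['image'][:,:,::-1])
d=cam('scene'); np.savez('scene4.npz',**d); rack(d)
cv2.imwrite('pics/comb.png',np.hstack([cv2.resize(d['image'][170:320,150:350,::-1],None,fx=3,fy=3,interpolation=cv2.INTER_CUBIC)]))
d=cam('side'); np.savez('side4.npz',**d)
cv2.imwrite('pics/side4.png',cv2.resize(d['image'][110:260,170:350,::-1],None,fx=4,fy=4,interpolation=cv2.INTER_CUBIC))
E
```

```text
eef_pos: [0.6022, 0.0568, 0.2941]
ee_rot: [[-0.073, 0.997, -0.001], [0.997, 0.073, -0.0], [0.0, -0.001, -1.0]]
pos [0.6022 0.0568 0.2941] yaw 1.644 row [0.08, -0.05, -0.15] -0.001 t 9.5
rack top n 2841 z 0.0464 (array([595.1, 113.5]), 45.2, 226.5, 4.17)
lug top 356 [0.5869 0.2275 0.0876] (array([588.6, 206.7]), 28.2, 55.6, 4.6)
cap [251.  60.] 590.3 182.8 r 14.6 top 0.1037
cap [251. 136.] 595.9 104.4 r 14.4 top 0.1087
cap [251. 201.] 601.7 24.6 r 14.0 top 0.1057
stop 598 [271. 103.] z 0.0244 (array([621.1, 126.8]), 5.6, 223.7, 4.41) lo [0.6111 0.0207 0.0224] hi [0.6298 0.2357 0.0261]
stop 21 [234. 204.] z 0.0243 (array([576.7,  -7.2]), 4.8, 6.8, 4.21) lo [ 0.5742 -0.0106  0.0185] hi [ 0.5791 -0.004   0.0258]
rack top n 394 z 0.0453 (array([593. , 107.7]), 45.3, 207.4, 4.81)
lug top 19 [0.582  0.2324 0.0871] (array([581.3, 232.3]), 9.2, 18.7, 96.45)
cap [234. 214.] 598.1 26.0 r 13.1 top 0.1038
cap [214. 228.] 593.5 105.3 r 13.3 top 0.107
cap [192. 244.] 586.0 185.7 r 12.5 top 0.103
```

View pics/side4.png

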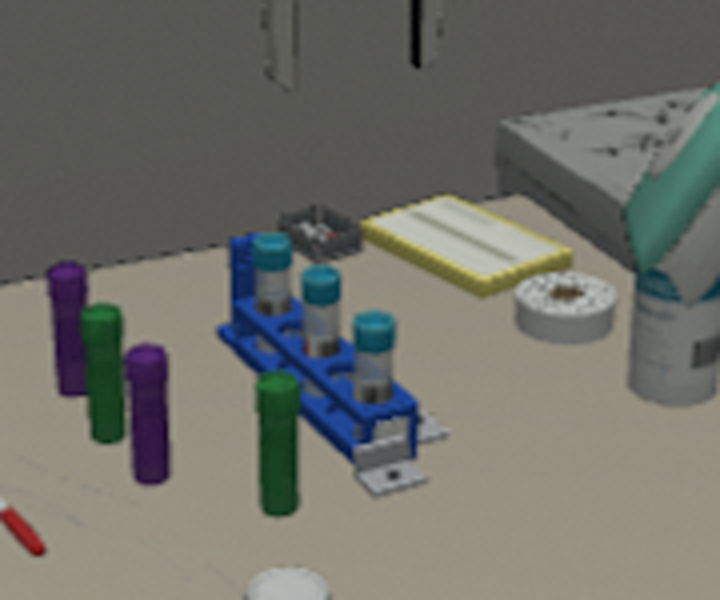

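The side view shows the rack flush on both stops at (390,450), with all three tubes standing at (272,270), (320,310) and (373,355). The middle tube has a reddish mark at (312,345). The cap heights (105.7, 108.7 and 103.7 mm) make the -y end tube the yellow one. I check the stripe colours.

View pics/comb.png

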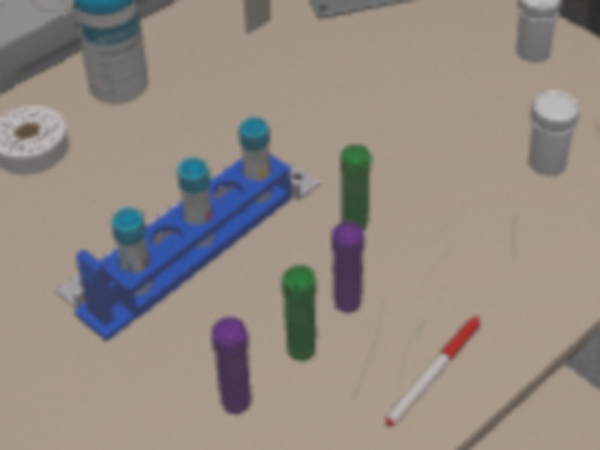

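Run:
```python
from b import *
d=load('scene4.npz');P=pts(d);H,S,V=masks(d)
for c in ((.6017,.0246),(.5959,.1044),(.5903,.1828)):
    m=(np.hypot(P[...,0]-c[0],P[...,1]-c[1])<.02)&(P[...,2]>.05)&(P[...,2]<.083)
    v,u=np.nonzero(m); k=np.argsort(-S[m])[:6]
    print(c,m.sum(),[(int(u[i]),int(v[i]),d['image'][v[i],u[i]].tolist()) for i in k])
# scanner
g=(P[...,2]>.12)&(P[...,0]>.5)&(P[...,1]<-.1)&(P[...,1]>-.4)&(P[...,0]<1)
gr=g&(H>60)&(H<90)&(S>80); q=P[gr]; 
c=q.mean(0); w,Vv=np.linalg.eigh(np.cov(q.T)); print('green',len(q),c,w,Vv.T)
for f in ('side4.npz','scene4.npz','wrist1.npz'):
    d=load(f);P=pts(d);H,S,V=masks(d)
    g=(P[...,2]>.12)&(P[...,0]>.5)&(P[...,1]<-.1)&(P[...,1]>-.4)&(P[...,0]<1)
    m=g&((H<8)|(H>172))&(S>90); print(f,'red',m.sum(),np.median(P[m],0) if m.any() else '', g.sum())
im=load('side4.npz')['image'][100:300,300:470,::-1]
cv2.imwrite('pics/scan.png',cv2.resize(im,None,fx=3,fy=3,interpolation=cv2.INTER_CUBIC))
```

```text
(0.6017, 0.0246) 72 [(237, 227, [111, 99, 69]), (237, 219, [66, 86, 94]), (239, 222, [83, 90, 116]), (237, 226, [113, 103, 82]), (238, 227, [111, 101, 82]), (239, 223, [82, 89, 109])]
(0.5959, 0.1044) 74 [(219, 233, [72, 88, 125]), (219, 234, [81, 90, 118]), (211, 240, [85, 92, 117]), (211, 239, [87, 93, 119]), (219, 235, [83, 90, 112]), (211, 241, [84, 90, 113])]
(0.5903, 0.1828) 80 [(189, 256, [65, 83, 133]), (189, 255, [73, 89, 138]), (196, 249, [50, 77, 90]), (189, 254, [82, 95, 137]), (197, 249, [60, 81, 96]), (198, 251, [78, 88, 119])]
green 672 [ 0.66384841 -0.23802     0.3101048 ] [2.08571169e-05 4.42828653e-04 1.48230744e-03] [[ 0.73835357 -0.36285942 -0.56847784]
 [ 0.4260573   0.90438064 -0.02389206]
 [-0.52278981  0.22456334 -0.82235158]]
side4.npz red 0  5522
scene4.npz red 0  1885
wrist1.npz red 0  0
```

Run:
```python
from b import *
a=load('side4.npz')['image'][100:280,310:450,::-1]; b=load('scene4.npz')['image'][75:180,235:315,::-1]
a=cv2.resize(a,(400,514),interpolation=cv2.INTER_CUBIC); b=cv2.resize(b,(391,514),interpolation=cv2.INTER_CUBIC)
cv2.imwrite('pics/mont.png',np.hstack([a,b]))
```

```text
(no output)
```

View pics/mont.png

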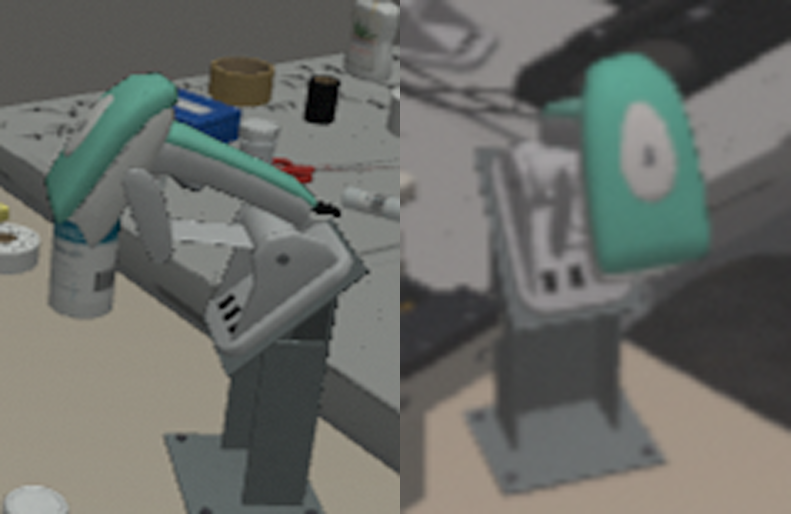

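The side crop shows a gun-shaped scanner. The window face is edge-on at the front-lower end of the head, along (50,210) to (108,245), and no camera sees it directly. I get its plane from the head's profile in the symmetry plane.

```bash
cat > c.py <<'E'
from b import *
A=[]
for f in ('scene4.npz','side4.npz'):
    d=load(f);P=pts(d);H,S,V=masks(d)
    g=(P[...,0]>.55)&(P[...,0]<1)&(P[...,1]<-.1)&(P[...,1]>-.42)
    # foot plate
    m=g&(P[...,2]>.002)&(P[...,2]<.02)&(H>80)&(H<125)&(S>15)&(P[...,0]>.7)
    n,l,st,c=cv2.connectedComponentsWithStats(m.astype(np.uint8)); i=1+np.argmax(st[1:,4]); q=P[l==i]
    print(f,'plate',st[i,4],'z',np.median(q[:,2]).round(3),rect(q))
    gr=g&(P[...,2]>.2)&(H>60)&(H<90)&(S>60); print('green',gr.sum(),P[gr].mean(0).round(4))
    m=g&(P[...,2]>.17); m=cv2.erode(m.astype(np.uint8),np.ones((2,2)))>0
    A.append(P[m])
    print(rect(P[gr&(P[...,0]<.72)]))
np.savez('scan.npz',a=A[0],b=A[1])
E
python3 c.py
```

```text
scene4.npz plate 1 z 0.009 (array([ 996.7, -110.7]), 0.0, 0.0, 0.0)
green 743 [ 0.6663 -0.239   0.3091]
(array([ 674.1, -244.8]), 76.7, 85.1, 66.49)
side4.npz plate 984 z 0.007 (array([ 799.4, -312.2]), 109.4, 128.1, -26.21)
green 1196 [ 0.6904 -0.2774  0.3154]
(array([ 676.3, -261.9]), 55.7, 98.7, 67.3)
```

```bash
cat > d.py <<'E'
from b import *
Z=np.load('scan.npz'); th=np.radians(-25.2); h=-np.array([np.cos(th),np.sin(th)]); l=np.array([-h[1],h[0]])*-1
c0=np.array([.7994,-.3122])
for k in 'ab':
    p=Z[k]; s=(p[:,:2]-c0)@h; t=(p[:,:2]-c0)@l; z=p[:,2]
    m=s>.09; print(k,m.sum(),'t range',np.percentile(t[m],[1,5,50,95,99]).round(4))
    hull=cv2.convexHull(np.stack([s[m],z[m]],1).astype(np.float32))[:,0]; 
    e=np.roll(hull,-1,0)-hull; L=np.hypot(*e.T)
    for a,b,ln in zip(hull,e,L):
        if ln>.008: print('  from',a.round(4),'to',(a+b).round(4),'len',ln.round(4),'normal deg',np.degrees(np.arctan2(-b[0],b[1])).round(1), 'alt',np.degrees(np.arctan2(b[0],-b[1])).round(1))
    # lateral slices of width
    for s0 in (.12,.14,.16,.18,.2):
        mm=abs(s-s0)<.006
        if mm.sum()>10: print('  s',s0,'t',np.percentile(t[mm],[2,98]).round(4),'z',np.percentile(z[mm],[2,98]).round(4))
E
python3 d.py
```

```text
a 1062 t range [-0.0276 -0.0222  0.0145  0.0452  0.0468]
  from [0.1853 0.2668] to [0.1825 0.275 ] len 0.0087 normal deg 19.1 alt -160.9
  from [0.1825 0.275 ] to [0.1713 0.3037] len 0.0308 normal deg 21.2 alt -158.8
  from [0.1713 0.3037] to [0.1613 0.324 ] len 0.0226 normal deg 26.4 alt -153.6
  from [0.1613 0.324 ] to [0.1495 0.3386] len 0.0188 normal deg 39.1 alt -140.9
  from [0.1474 0.3407] to [0.141  0.3469] len 0.0089 normal deg 46.2 alt -133.8
  from [0.141  0.3469] to [0.1241 0.3583] len 0.0204 normal deg 55.9 alt -124.1
  from [0.1216 0.3592] to [0.112  0.3617] len 0.0099 normal deg 75.2 alt -104.8
  from [0.112  0.3617] to [0.1031 0.3567] len 0.0103 normal deg 119.4 alt -60.6
  from [0.1031 0.3567] to [0.0926 0.2504] len 0.1067 normal deg 174.4 alt -5.6
  from [0.0926 0.2504] to [0.0912 0.2351] len 0.0154 normal deg 174.8 alt -5.2
  from [0.0935 0.2329] to [0.1041 0.2271] len 0.012 normal deg -118.4 alt 61.6
  from [0.1041 0.2271] to [0.141  0.2231] len 0.0371 normal deg -96.3 alt 83.7
  from [0.1461 0.2267] to [0.1775 0.2538] len 0.0415 normal deg -49.2 alt 130.8
  s 0.1
[... 681 characters left out ...]
en 0.0223 normal deg 55.7 alt -124.3
  from [0.1161 0.3626] to [0.106  0.3638] len 0.0101 normal deg 83.4 alt -96.6
  from [0.0916 0.353 ] to [0.0901 0.3222] len 0.0309 normal deg 177.3 alt -2.7
  from [0.0901 0.3222] to [0.0901 0.2336] len 0.0885 normal deg 180.0 alt -0.0
  from [0.0963 0.2291] to [0.1441 0.2344] len 0.0481 normal deg -83.6 alt 96.4
  from [0.1441 0.2344] to [0.1729 0.2571] len 0.0367 normal deg -51.8 alt 128.2
  from [0.1778 0.2627] to [0.1816 0.2724] len 0.0104 normal deg -21.5 alt 158.5
  s 0.12 t [-0.0378  0.0055] z [0.2623 0.3608]
  s 0.14 t [-0.0317  0.0057] z [0.2444 0.348 ]
  s 0.16 t [-0.033   0.0046] z [0.2554 0.3262]
  s 0.18 t [-0.0333  0.0143] z [0.2631 0.2885]
```

```bash
python3 -m handwheel '[[[-0.85,0,1.2],0],[[-0.85,0,2.4],0],[[-0.85,0,3.6],0],[[-0.85,0,3.6],0],[[-0.85,0,3.6],0]]' | grep -E 'pos|rot'
python3 - <<'E'
from h import *
from b import *
for i in range(3):
    go([.6017,.0246,.0995],1.645); d=cam('wrist')
rack(d)
# table right edge from scene0 and side4
for f in ('scene0.npz','side4.npz'):
    d=load(f); P=pts(d)
    for x in (.42,.45,.48,.51,.54,.57):
        m=(abs(P[...,0]-x)<.01)&(abs(P[...,2])<.006)&(P[...,1]<-.2)&(P[...,1]>-.8)
        m2=(abs(P[...,0]-x)<.01)&(P[...,2]<-.008)&(P[...,2]>-.08)&(P[...,1]<-.2)&(P[...,1]>-.8)
        print(f,x,np.percentile(P[m][:,1],[0,1]).round(3) if m.any() else '', (m2.sum(),np.percentile(P[m2],[5,50,95],axis=0).round(3).tolist()) if m2.sum()>3 else '')
E
```

```text
eef_pos: [0.6048, 0.0259, 0.1507]
ee_rot: [[-0.079, 0.997, -0.002], [0.997, 0.079, 0.001], [0.001, -0.002, -1.0]]
pos [0.6048 0.0259 0.1507] yaw 1.649 row [-0.03, -0.08, 1.28] 0.004 t 10.15
pos [0.6063 0.0262 0.1526] yaw 1.649 row [-0.03, -0.12, 1.33] 0.004 t 10.2
pos [0.6069 0.0261 0.1536] yaw 1.649 row [-0.03, -0.14, 1.35] 0.004 t 10.25
rack top n 6511 z 0.0463 (array([596.8,  91.6]), 45.6, 184.0, 4.13)
lug top 0  
cap [245. 108.] 596.2 104.0 r 14.6 top 0.1086
cap [246. 221.] 602.0 24.4 r 14.6 top 0.1056
scene0.npz 0.42 [-0.448 -0.443] 
scene0.npz 0.45 [-0.446 -0.445] 
scene0.npz 0.48 [-0.445 -0.441] 
scene0.npz 0.51 [-0.446 -0.443] 
scene0.npz 0.54 [-0.796 -0.445] 
scene0.npz 0.57 [-0.799 -0.798] (np.int64(13), [[0.561, -0.8, -0.056], [0.563, -0.797, -0.034], [0.567, -0.792, -0.012]])
side4.npz 0.42 [-0.447 -0.446] (np.int64(120), [[0.411, -0.447, -0.078], [0.419, -0.417, -0.059], [0.428, -0.414, -0.01]])
side4.npz 0.45 [-0.447 -0.446] (np.int64(118), [[0.441, -0.446, -0.078], [0.45, -0.417, -0.06], [0.459, -0.413, -0.01]])
side4.npz 0.48 [-0.448 -0.446] (np.int64(121), [[0.472, -0.447, -0.078], [0.48, -0.417, -0.061], [0.489, -0.413, -0.01]])
side4.npz 0.51 [-0.447 -0.446] (np.int64(113), [[0.501, -0.447, -0.077], [0.51, -0.417, -0.059], [0.518, -0.414, -0.01]])
side4.npz 0.54 [-0.447 -0.446] (np.int64(110), [[0.532, -0.447, -0.078], [0.54, -0.417, -0.06], [0.549, -0.414, -0.01]])
side4.npz 0.57 [-0.448 -0.446] (np.int64(111), [[0.561, -0.446, -0.078], [0.57, -0.418, -0.061], [0.58, -0.414, -0.01]])
```

```bash
python3 -m handwheel '[[[-0.04,-0.12,0.4],0],[[-0.04,-0.12,0.8],0],[[-0.04,-0.12,1.1],0],[[-0.04,-0.12,1.35],0],[[-0.04,-0.12,1.35],0],[[-0.04,-0.12,1.35],0]]' | grep -E 'pos|rot|contact'
python3 - <<'E'
from h import *
for i in range(3):
    go([.6017,.0246,.0995],1.645); d=cam('wrist')
from b import rack; rack(d)
E
```

```text
eef_pos: [0.6009, 0.0224, 0.0974]
ee_rot: [[-0.076, 0.997, 0.001], [0.997, 0.076, 0.0], [0.0, 0.001, -1.0]]
contact_force: [0.2, -0.5, -0.4]
pos [0.6009 0.0224 0.0974] yaw 1.647 row [0.05, 0.02, -0.05] 0.002 t 10.9
pos [0.6011 0.0225 0.0977] yaw 1.647 row [0.05, 0.02, -0.05] 0.002 t 10.95
pos [0.6011 0.0224 0.0977] yaw 1.647 row [0.05, 0.02, -0.05] 0.002 t 11.0
rack top n 8382 z 0.0463 (array([597.5,  80.9]), 45.9, 162.4, 4.22)
lug top 0  
cap [256. 100.] 596.1 104.0 r 14.6 top 0.1086
cap [255. 254.] 601.9 24.3 r 14.7 top 0.1055
```

```bash
python3 -m handwheel '[[[0.05,0.02,-0.04],0],[[0.05,0.02,-0.04],0],[[0.05,0.02,-0.04],0],[[0.05,0.02,-0.04],0],[[0.05,0.02,-0.04],0],[[0.05,0.02,-0.04],0],[[0.05,0.02,-0.04],0],[[0.05,0.02,-0.04],0],[[0.05,0.02,-0.04],0],[[0.05,0.02,-0.04],0]]' 0
python3 -m handwheel '[[[0,0,-0.2],0],[[0,0,-0.4],0],[[0,0,-0.6],0],[[0,0,-0.8],0],[[0,0,-1.0],0],[[0,0,-1.2],0],[[0,0,-1.4],0],[[0,0,-1.8],0],[[0,0,-2.4],0],[[0,0,-3.0],0],[[0,0,-3.6],0],[[0,0,-3.6],0]]'
python3 - <<'E'
from b import *
d=cam('scene'); np.savez('scene5.npz',**d); rack(d)
d=cam('side'); np.savez('side5.npz',**d); rack(d); P=pts(d)
go([.47,-.48,.25],1.571)
cv2.imwrite('pics/side5.png',cv2.resize(d['image'][60:260,150:350,::-1],None,fx=3,fy=3,interpolation=cv2.INTER_CUBIC))
E
```

```text
clock: 12.05
eef_pos: [0.601, 0.0242, 0.0985]
ee_rot: [[-0.076, 0.997, -0.0], [0.997, 0.076, 0.0], [0.0, -0.0, -1.0]]
contact_force: [-0.4, 0.4, -0.7]
width: 0.0291
grasp_force: 30.0
clock: 13.25
eef_pos: [0.603, 0.025, 0.2464]
ee_rot: [[-0.076, 0.997, 0.008], [0.997, 0.076, 0.001], [0.001, 0.008, -1.0]]
contact_force: [1.0, -0.8, -0.9]
width: 0.0292
grasp_force: 30.0
rack top n 433 z 0.0453 (array([592.5, 106.3]), 46.3, 208.2, 4.94)
lug top 19 [0.5805 0.2321 0.0875] (array([581.3, 231.2]), 8.5, 18.6, 84.57)
cap [214. 228.] 592.9 106.9 r 14.1 top 0.1073
cap [192. 244.] 586.7 185.7 r 13.2 top 0.1027
rack top n 428 z 0.0475 (array([591.5, 114.4]), 49.2, 234.2, 3.73)
lug top 20 [0.5791 0.2253 0.0865] (array([576.3, 168. ]), 16.2, 126.6, -3.97)
cap [237. 172.] 588.5 182.6 r 14.3 top 0.1057
cap [250. 181.] 592.8 104.3 r 14.8 top 0.1097
pos [0.6009 0.0242 0.2426] yaw 1.647 row [-12.32, -4.22, -0.18] 0.076 t 13.35
```

```bash
python3 -m handwheel '[[[0.18,-1.2,0],0],[[0.18,-2.4,0],0],[[0.18,-3.6,0],0],[[0.1,-4.0,0],0],[[-1,-4.15,0],0.02],[[-2.2,-4.25,0],0.04],[[-3.4,-4.3,0],0.06],[[-4.6,-4.4,0],0.076],[[-5.8,-4.5,0],0.076],[[-7,-4.6,0],0.076],[[-8.2,-4.7,0],0.076],[[-9.4,-4.8,0],0.076],[[-10.6,-4.9,0],0.076],[[-11.6,-4.95,0],0.076],[[-12.2,-5,0],0.076],[[-12.4,-5,0],0.076],[[-12.4,-5,0],0.076],[[-12.4,-5,0],0.076]]'
python3 - <<'E'
from b import *
d=cam('side'); np.savez('side6.npz',**d)
for i in range(2):
    go([.44,-.485,.075],1.571); cam('wrist')
s=r.observe(); c=np.append(np.array(s['eef_pos'])-np.array([0,0,.005+.0385]),1)
q=d['extrinsics']@c; u=d['cx']+d['f']*q[0]/-q[2]; v=d['cy']-d['f']*q[1]/-q[2]; print('mid px',u,v)
u,v=int(u),int(v); np.save('uv.npy',[u,v])
cv2.imwrite('pics/tube6.png',cv2.resize(d['image'][max(0,v-60):v+60,u-60:u+60,::-1],None,fx=5,fy=5,interpolation=cv2.INTER_CUBIC))
g=cv2.cvtColor(d['image'],cv2.COLOR_RGB2GRAY)
for k in range(-2,56,4): print(v+k-20,g[v+k-20,u-16:u+17].tolist())
E
```

```text
clock: 15.15
eef_pos: [0.4399, -0.4832, 0.2418]
ee_rot: [[-0.003, 1.0, -0.001], [1.0, 0.003, 0.003], [0.003, -0.001, -1.0]]
contact_force: [-0.1, 0.6, -0.2]
width: 0.0291
grasp_force: 30.0
pos [ 0.4402 -0.483   0.2423] yaw 1.574 row [-0.06, -0.0, 4.18] 0.003 t 15.2
pos [ 0.4402 -0.4832  0.2426] yaw 1.574 row [-0.05, -0.01, 4.19] 0.003 t 15.25
mid px 301.4085481456833 275.84016858982955
253 [84, 86, 87, 96, 108, 107, 106, 107, 106, 106, 108, 96, 97, 94, 93, 103, 104, 104, 104, 104, 102, 101, 89, 92, 117, 103, 52, 8, 77, 106, 107, 106, 106]
257 [83, 86, 87, 90, 102, 107, 106, 106, 107, 106, 107, 82, 57, 74, 77, 79, 86, 91, 90, 89, 84, 82, 76, 67, 68, 67, 46, 24, 82, 107, 106, 107, 106]
261 [88, 85, 85, 90, 101, 108, 106, 106, 106, 106, 108, 86, 58, 58, 63, 65, 65, 66, 65, 68, 64, 65, 65, 60, 60, 54, 33, 38, 89, 108, 107, 106, 104]
265 [159, 119, 81, 85, 100, 108, 106, 106, 106, 106, 106, 94, 88, 83, 69, 56, 48, 49, 51, 52, 66, 75, 94, 106, 109, 79, 21, 53, 93, 105, 116, 147, 164]
269 [165, 163, 166, 160, 146, 125, 107, 105, 105, 106, 94, 96, 113, 117, 119, 119, 121, 121, 121, 122, 120,
[... 1022 characters left out ...]
, 120, 125, 128, 131]
297 [165, 165, 165, 165, 165, 165, 166, 165, 135, 106, 113, 116, 119, 120, 121, 123, 122, 122, 119, 121, 118, 113, 112, 146, 168, 170, 134, 102, 112, 117, 122, 125, 126]
301 [166, 166, 166, 167, 167, 166, 166, 166, 169, 163, 151, 130, 117, 116, 117, 118, 119, 119, 116, 125, 138, 151, 163, 167, 166, 169, 135, 101, 111, 115, 120, 121, 124]
305 [166, 166, 167, 166, 167, 166, 165, 166, 165, 166, 167, 164, 167, 167, 167, 166, 166, 166, 166, 166, 166, 166, 167, 166, 168, 157, 119, 98, 108, 113, 116, 119, 121]
309 [166, 166, 167, 167, 166, 165, 166, 166, 167, 165, 166, 166, 166, 166, 167, 165, 166, 166, 166, 166, 167, 165, 166, 167, 167, 167, 164, 134, 107, 106, 113, 116, 118]
```

```bash
python3 -m handwheel '[[[0,0,1],0],[[0,0,2],0],[[0,0,3],0],[[0,0,3.8],0],[[0,0,4.3],0],[[0,0,4.37],0],[[0,0,4.37],0]]' | grep -E 'pos|contact'
python3 - <<'E'
from h import *
for i in range(3):
    go([.44,-.415,.0675],1.571); cam('wrist')
E
```

```text
eef_pos: [0.4398, -0.4849, 0.068]
contact_force: [0.1, -0.7, 0.3]
pos [ 0.4398 -0.4849  0.068 ] yaw 1.572 row [1.75, 0.01, 0.01] 0.001 t 16.0
pos [ 0.4404 -0.4855  0.069 ] yaw 1.572 row [1.76, -0.01, 0.04] 0.001 t 16.05
pos [ 0.4405 -0.4859  0.0695] yaw 1.571 row [1.77, -0.01, 0.05] 0.0 t 16.1
```

```bash
python3 -m handwheel '[[[0.2,0,0.03],0],[[0.4,0,0.03],0],[[0.6,0,0.03],0],[[0.7,0,0.03],0],[[0.8,0,0.03],0],[[0.9,0,0.03],0],[[1.0,0,0.03],0],[[1.0,0,0.03],0]]'
python3 - <<'E'
from h import *
for i in range(2):
    go([.44,-.415,.0675],1.571); d=cam('side')
np.savez('side7.npz',**d)
s=r.observe(); q=d['extrinsics']@np.append(s['eef_pos'],1); print(d['cx']+d['f']*q[0]/-q[2], d['cy']-d['f']*q[1]/-q[2],-q[2])
E
```

```text
clock: 16.95
eef_pos: [0.4397, -0.4453, 0.0668]
ee_rot: [[-0.001, 1.0, 0.001], [1.0, 0.001, -0.0], [-0.0, 0.001, -1.0]]
contact_force: [1.2, -2.8, 1.6]
width: 0.029
grasp_force: 30.0
pos [ 0.4397 -0.4453  0.0668] yaw 1.571 row [0.76, 0.01, -0.02] 0.0 t 16.95
pos [ 0.4397 -0.4454  0.0667] yaw 1.571 row [0.76, 0.01, -0.02] 0.0 t 17.0
288.75079004506284 322.76242060314496 0.9220267753912144
```

```bash
python3 -m handwheel '[[[0.1,0,0],0],[[0.2,0,0],0],[[0.3,0,0],0],[[0.4,0,0],0],[[0.5,0,0],0],[[0.6,0,0],0],[[0.7,0,0],0],[[0.77,0,0],0],[[0.77,0,0],0]]'
python3 -m handwheel '[[[0,0,-0.8],0],[[0,0,-1.8],0],[[0,0,-3],0],[[0,0,-4],0],[[0,0,-4],0],[[0,0,-4],0]]'
cat > e.py <<'E'
from b import *
for n in ('side','scene'):
    d=cam(n); np.savez(n+'8.npz',**d); P=pts(d); H,S,V=masks(d)
    s=r.observe(); p=np.array(s['eef_pos']); R=np.array(s['ee_rot']); g=p+.006*R[:,2]
    L=(P-g)@R; # tool coords rel. to grasp point: x,y,z(down)
    w=(abs(L[...,1])<.016)&(L[...,2]>.022)&(L[...,2]<.11)&(abs(L[...,0])<.1)
    q=L[w]; print(n,w.sum())
    if len(q)>20:
        m=q.mean(0); U=np.linalg.svd(q-m)[2][0]; U*=np.sign(U[2]); print('mean',m.round(4),'axis',U.round(3),'lean deg',np.degrees(np.arctan2(-U[0],U[2])).round(1))
        for z0 in (.025,.035,.045,.055,.065,.075):
            k=abs(q[:,2]-z0)<.005
            if k.sum()>4: print(z0,k.sum(),'x',np.percentile(q[k,0],[5,50,95]).round(4),'y',np.percentile(q[k,1],[5,95]).round(4))
E
python3 e.py
```

```text
clock: 17.95
eef_pos: [0.4393, -0.4134, 0.0665]
ee_rot: [[-0.001, 1.0, -0.001], [1.0, 0.001, 0.002], [0.002, -0.001, -1.0]]
contact_force: [-0.7, -1.2, 0.7]
width: 0.0291
grasp_force: 30.0
clock: 18.55
eef_pos: [0.4394, -0.4136, 0.2268]
ee_rot: [[-0.001, 1.0, 0.0], [1.0, 0.001, 0.001], [0.001, 0.0, -1.0]]
contact_force: [0.2, -0.6, -0.7]
width: 0.0289
grasp_force: 30.0
side 418
mean [-0.0466 -0.0038  0.0426] axis [-0.558  0.055  0.828] lean deg 34.0
0.025 81 x [-0.0431 -0.0382 -0.0246] y [-0.0128  0.0102]
0.035 103 x [-0.0489 -0.0435 -0.031 ] y [-0.0128  0.0084]
0.045 102 x [-0.0547 -0.0494 -0.0382] y [-0.0129  0.0095]
0.055 102 x [-0.0612 -0.0558 -0.0445] y [-0.0127  0.0094]
0.065 30 x [-0.0606 -0.0559 -0.0452] y [-0.0127  0.0069]
scene 70
mean [-0.0301 -0.0067  0.0519] axis [-0.589 -0.066  0.805] lean deg 36.2
0.035 13 x [-0.0342 -0.0224 -0.0115] y [-0.015   0.0032]
0.045 15 x [-0.0396 -0.0231 -0.0179] y [-0.0134  0.0002]
0.055 20 x [-0.0421 -0.031  -0.0237] y [-0.0133  0.005 ]
0.065 12 x [-0.0524 -0.0363 -0.0318] y [-0.0128  0.0027]
0.075 7 x [-0.0469 -0.0391 -0.0364] y [-0.0089  0.0049]
```

```bash
python3 -m handwheel '[[[-0.2,0,1],0],[[-0.2,0,2],0],[[-0.2,0,3],0],[[-0.2,0,3.8],0],[[-0.2,0,4],0],[[-0.1,0,4],0],[[0,0,4],0],[[0.08,0,4],0],[[0.16,0,4],0],[[0.21,0,4],0],[[0.21,0,4],0],[[0.21,0,3.2],0],[[0.21,0,2],0],[[0.21,0,1],0],[[0.21,0,0],0],[[0.21,0,0],0],[[0.21,0,0],0]]'
python3 e.py
```

```text
clock: 20.35
eef_pos: [0.4393, -0.4056, 0.227]
ee_rot: [[-0.001, 1.0, 0.0], [1.0, 0.001, 0.0], [0.0, 0.0, -1.0]]
contact_force: [-1.0, -0.4, -0.9]
width: 0.0286
grasp_force: 30.0
side 395
mean [-0.0503 -0.0039  0.0407] axis [-0.616  0.069  0.785] lean deg 38.1
0.025 84 x [-0.047  -0.0416 -0.0277] y [-0.013  0.009]
0.035 109 x [-0.0542 -0.0479 -0.0364] y [-0.013   0.0092]
0.045 103 x [-0.0609 -0.0549 -0.0423] y [-0.013   0.0093]
0.055 90 x [-0.0651 -0.0607 -0.0496] y [-0.0123  0.009 ]
0.065 9 x [-0.0624 -0.0573 -0.0507] y [-0.0123 -0.0069]
scene 61
mean [-0.0348 -0.0072  0.0506] axis [-0.649 -0.106  0.754] lean deg 40.7
0.035 9 x [-0.0408 -0.0296 -0.0146] y [-0.0141  0.0035]
0.045 17 x [-0.0429 -0.0297 -0.0234] y [-0.014   0.0056]
0.055 16 x [-0.0512 -0.0376 -0.0283] y [-0.0135  0.0031]
0.065 14 x [-0.051  -0.0424 -0.0369] y [-0.0128 -0.0007]
```

```bash
python3 -m handwheel '[[[0,0,0],-0.14],[[0,0,0],-0.28],[[0.2,0,0],-0.42],[[0.5,0,0],-0.56],[[1,0.1,0],-0.7],[[1.6,0.2,0],-0.84],[[2.4,0.3,0],-0.98],[[3.2,0.4,0.05],-1.129],[[4,0.5,0.12],-1.129],[[4.8,0.6,0.12],-1.129],[[5.5,0.6,0.12],-1.129],[[6.1,0.6,0.12],-1.129],[[6.42,0.6,0.12],-1.129],[[6.42,0.6,0.12],-1.129],[[6.42,0.6,0.12],-1.129]]'
python3 e.py
python3 - <<'E'
from h import *
go([.554,-.192,.222],2.70)
E
```

```text
clock: 21.95
eef_pos: [0.4629, -0.1507, 0.221]
ee_rot: [[-0.904, 0.429, -0.001], [0.429, 0.904, -0.0], [0.001, -0.001, -1.0]]
contact_force: [0.1, -0.1, 0.6]
width: 0.0291
grasp_force: 30.0
side 234
mean [-0.0422 -0.0083  0.0429] axis [-0.649  0.05   0.759] lean deg 40.5
0.025 46 x [-0.0446 -0.0328 -0.0161] y [-0.0137  0.0008]
0.035 59 x [-0.0499 -0.0386 -0.0221] y [-0.0134 -0.0007]
0.045 53 x [-0.0568 -0.0454 -0.0292] y [-0.0129 -0.    ]
0.055 56 x [-0.0621 -0.0523 -0.0361] y [-0.0124 -0.    ]
0.065 20 x [-0.0548 -0.0489 -0.0406] y [-0.0116 -0.0042]
scene 47
mean [-0.0361  0.0084  0.0528] axis [-0.672  0.165  0.722] lean deg 43.0
0.045 13 x [-0.0459 -0.0337 -0.0245] y [0.0036 0.0151]
0.055 10 x [-0.0555 -0.0388 -0.0287] y [0.0001 0.0145]
0.065 14 x [-0.0527 -0.0415 -0.0348] y [-0.0002  0.0144]
pos [ 0.4631 -0.1512  0.2212] yaw 2.697 row [-2.49, 0.06, -0.02] -0.003 t 22.05
```

```bash
python3 -m handwheel '[[[-0.4,0,0],0],[[-0.8,0,0],0],[[-1.2,0,0],0],[[-1.6,0.03,0],0],[[-1.9,0.05,0],0],[[-2.2,0.05,0],0],[[-2.4,0.05,0],0],[[-2.49,0.05,0],0],[[-2.49,0.05,0],0],[[-2.49,0.05,0],0],[[-2.49,0.05,0],0]]'
python3 e.py
python3 - <<'E'
from b import *
d=load('scene8.npz'); rack(d)
a=load('side8.npz')['image'][90:240,270:400,::-1]; b=d['image'][70:200,235:365,::-1]
cv2.imwrite('pics/fin.png',np.hstack([cv2.resize(a,(433,500),interpolation=cv2.INTER_CUBIC),cv2.resize(b,(367,500),interpolation=cv2.INTER_CUBIC)]))
E
```

```text
clock: 23.15
eef_pos: [0.5537, -0.1901, 0.2217]
ee_rot: [[-0.904, 0.427, -0.0], [0.427, 0.904, -0.0], [0.0, -0.0, -1.0]]
contact_force: [0.2, 1.2, 0.1]
width: 0.029
grasp_force: 30.0
side 231
mean [-0.0416 -0.009   0.0433] axis [-0.652  0.056  0.756] lean deg 40.8
0.025 47 x [-0.0441 -0.0309 -0.0157] y [-0.0133 -0.0032]
0.035 51 x [-0.05   -0.0379 -0.0223] y [-0.0137 -0.0009]
0.045 54 x [-0.0549 -0.0429 -0.0283] y [-0.0131 -0.0028]
0.055 52 x [-0.0625 -0.0514 -0.0355] y [-0.0136 -0.0012]
0.065 26 x [-0.0598 -0.0496 -0.0398] y [-0.0135 -0.0063]
scene 48
mean [-0.0352  0.0073  0.0527] axis [-0.677  0.22   0.702] lean deg 44.0
0.045 10 x [-0.0403 -0.0316 -0.0234] y [-0.0004  0.0149]
0.055 16 x [-0.0496 -0.0338 -0.0285] y [-0.006   0.0147]
0.065 14 x [-0.0568 -0.0442 -0.0371] y [-0.0007  0.014 ]
rack top n 417 z 0.0451 (array([592.7, 106.2]), 45.2, 208.2, 3.66)
lug top 19 [0.5805 0.2323 0.0865] (array([582.9, 232.3]), 7.6, 20.1, 100.28)
cap [214. 228.] 592.8 105.8 r 13.3 top 0.1076
cap [192. 244.] 586.2 185.9 r 12.0 top 0.1031
```

View pics/fin.png

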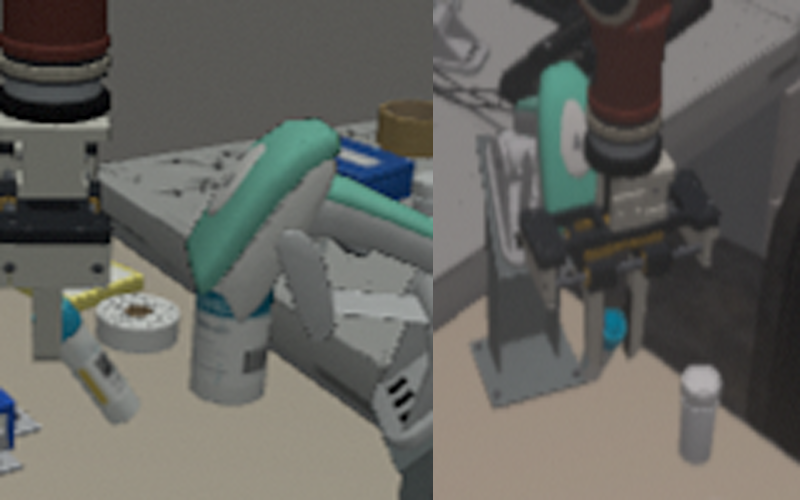

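The final view shows the leaning tube at (98,372), its barcode at (105,368) facing up towards the scanner face at (218,300). The yellow stripe at (93,390) is on the near side. The tube is about 9 cm from the window and touches nothing else, and the rack and the other two tubes are in place, so I hand the job in.

```bash
python3 -c "
from rig import r
print(r.finish_job())"
```

```text
the job is handed in; nothing more can be done
None
```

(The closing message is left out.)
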